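Load the bench stirrer and click its speed dial up four steps

TASK

The red-capped sample bottle is wedged at a slant in the grey tray: free it and stand it upright in the middle of the stirrer's round steel plate, setting it down rather than dropping it. Then turn the stirrer's black dial exactly four clicks clockwise from where it stands and let go, leaving the bottle standing on the plate. Do not disturb the amber bottle, the tip box or the white cup.

Things in the scene. Friction and masses are not known exactly. Their poses are not given: they have to be found in the camera images.
- stirrer: fixed bench stirrer, white housing 270 long (x) x 180 wide (y). Origin under the housing on the bench, z up; its sloping front faces its own -x. Rear part: flat top 104 high from x = -20 to +130, carrying the plate. Front part: blue panel sloping at 30 degrees, from 35 high at x = -140 up to 104 high at x = -20; the panel's outward normal is 30 degrees from vertical, leaning to -x. The dial stands in the middle of the panel at x = -80, y = 0, 70 high.
- plate_top (a point): centre of the upper face of the stirrer's round steel plate, 120 diameter, 112 above the bench; z up
- dial (a joint): angle of the dial (rad), growing clockwise as seen looking at the panel. Sprung click stops every 20 degrees (0.349 rad) at 0, 0.349, 0.698, ... 5.236, with end stops just beyond the first and last. It rests at the 1st, 2nd, 3rd or 4th stop at the start. Turning takes about 0.1 N m up to the hump between two stops; let go, it snaps to the nearer stop (within about 2 degrees of a hump it may hang there).
- dial_grip (a point): on the axis of the black round dial, 18 above the panel. The dial is a ribbed cylinder of 40 diameter standing 32 out of the panel, and may be gripped at any angle across its diameter. The z axis points out of the panel along the dial's axis (30 degrees from vertical); x and y turn with the dial. White tick marks on the panel, one for each click stop, lie 27 to 33 from the axis.
- dial_mark (a point): outer end of the white pointer line on the dial's top face, 18 from the axis, 32 above the panel
- tray: fixed grey open tray, outside 81 (x) x 150 (y) x 60 high, walls and floor 5 thick; origin at the centre of its underside, z up. Two ribs along x, 5 thick, with tops 35 above the bench, at y = +-24.5 make a 44 wide middle lane.
- bottle: loose rigid sample bottle, clear round body 40 diameter up to 82 from the foot, then a red cap 33 diameter; 102 tall in all; about 140 g. Origin at the centre of its foot, z along its axis towards the cap. At the start it leans at about 35 degrees from vertical in the tray's middle lane: foot against the tray's +x wall, body resting on the rim of the -x wall, cap leaning out over the tray's -x side.
- reagent: bystander: amber bottle with a blue cap, 56 diameter, 120 tall; origin at the centre of its foot
- tipbox: bystander: blue box with white lid, 85 x 120 x 67 high; origin at the centre of its underside
- beaker: bystander: white cup, 70 diameter, 85 tall; origin at the centre of its foot

How it is judged:
By the outcome, as a careful person would: the job done as asked, in the order asked, and still so for the second after the job is handed in, with the robot touching nothing.
It also fails if it takes over 48 s, if anything falls off the work surface, if the arm or the gripper's body presses on something with over 40 N, if the wrist force passes 120 N, or if a joint passes its speed limit or range.

ROBOT

A 6-joint arm with a two-finger parallel gripper is mounted at the origin on the work surface. World frame = base frame: x ahead of the robot, y to its left, z up, the work surface at z = 0. Lengths are in m, angles in rad, forces in N, time in s.
With the tool pointing down it reaches from about 0.3 to 0.875 m from the base axis. Payload 6.4 kg.
Tool frame: the origin (TCP) lies on the centre line of the jaws, within the pads' length; the fingertips stand 14 mm ahead of it and the grasp point (between the pads) lies 5 mm behind it (robot.tips_ahead is the distance from the TCP to the fingertips, in m); z points along the fingers, y is the line along which they close (so a half turn about z gives the same grasp; the last joint's range is limited). The gripper opens to 85 mm and grips with 20 to 120 N. Pads are 22 mm wide; open, the fingers measure 114 mm over their backs; the gripper's body (76 mm by 85 mm) begins 54 mm behind the grasp point. The pads swing forward as they close: fully open they stand 13 mm farther back than shut.
Start: joints at [-1.314, 0.181, 1.607, -0, 1.354, -0.206], TCP at [0.257, -0.515, 0.245] pointing down, gripper open.
Joint ranges: [-2.99, 2.99], [-0.89, 2.07], [0.3, 2.58], [-1.14, 4.28], [0, 2.63], [-3.12, 3.12]. Speed limits (rad/s): [2.57, 2.57, 3.01, 3.14, 3.14, 3.14].

INTERFACE

Orientations are given as a unit quaternion [w, x, y, z].
In Python, from plant import get_obs, optics, workorder, robot gives the robot as it stands. The module is installed in compiled form; this text tells all that it offers.
- The arm moves only by the tool arm_command, never from a script. Its arguments are lists of equal length, an entry for each row: "delta_pos": the shift along the tool's x, y, z in m, a list of three; "twist": the turn about the tool's z in rad; "jaw": the opening in per cent of the stroke, from 0 (shut) to 100 (fully open). A call has 1 to 20 rows; each row shifts and turns the commanded pose from where the row before left it, along the tool's axes as they then stand; what a row does not reach is not made up. A row lasts 1/8 s, in which the tool goes at most 62.5 mm and 10.7 degrees, less where a joint would pass 70% of its speed; a pose out of reach is approached as far as the arm can. A call is refused whole if a number of a shift passes 0.0625 or a number of a turn 0.188, either way. A call with a gripper value outside its range is refused whole. The fingers move at their own pace and stop on an object; "squeeze" is the grip in N (left out, the last holds). Time passes only in rows, so rows that do not move let the fingers close. It gives the time, the measured TCP pose, the force, the opening and the grip force at its end, in the units of the state.
- get_obs(): the state, without advancing time (a new reading comes with each control period).
- optics.grab_frame(name): name is "side" or "top" or "wrist"; returns a dict with "pixels" (400x640x3 uint8, red, green, blue), "fx", "fy", "cx", "cy" (pixels), "dist_coeffs" ([k1, k2, p1, p2, k3] as OpenCV has them; the pictures are not rectified), "camera_from_world" (4x4, takes a point from world to camera coordinates). Camera axes: x right, y up, looking along -z (the intrinsics and any distortion apply to the point x, -y, -z); pixel columns grow to the right and rows downward; lengths in m; the calibration is good to about 2 mm. A picture is of the moment at which its call begins. There is no depth.
- workorder.finish_job(): hands the job in; it is judged then, once.
The state is a dict: "clock": time; "joint_pos": joint angles; "qd": joint speeds; "effort": joint torques, N m; "ee_pos": TCP position; "tcp_rot": TCP orientation; "contact_force": force on the tool from outside, world axes, zero at the start; "wrist_torque": the same for the moment, N m; "opening": finger opening in m; "grip_force": force on a finger pad.
Only numpy, scipy, OpenCV 4.12 (cv2) and the standard library are available. Lean on these libraries where they do the work, as an engineer would, in place of code of your own. Each camera call takes 0.05 s, during which the arm holds its last target. There are 200 camera calls.

## Working session

There is one attempt and no reset: what is moved stays moved. The work goes in short steps, Python scripts to look and compute and a tool call to move; the robot and the scene stay as the last step left them, time stands still between calls to the robot, and variables do not carry over. Pictures are saved under pics/ and viewed, at most 10 in all, crops included, and the job is handed in when it is done.

Besides the shell and the picture viewer there is one more tool, called after "Emit:" by a JSON object that holds its "api" and its "payload". arm_command: Moves the arm, as the interface text tells. Its arguments: {"type":"object","properties":{"delta_pos":{"type":"array","items":{"type":"array","items":{"type":"number"}}},"twist":{"type":"array","items":{"type":"number"}},"jaw":{"type":"array","items":{"type":"number"}},"squeeze":{"type":"number"}},"required":["delta_pos","twist","jaw"]}

```bash
mkdir -p pics
cat > h.py <<'E'
import numpy as np, cv2
from plant import get_obs, optics, workorder, robot
def grab(n,save=None):
    f=optics.grab_frame(n)
    if save: cv2.imwrite('pics/'+save,cv2.cvtColor(f['pixels'],cv2.COLOR_RGB2BGR))
    f['K']=np.array([[f['fx'],0,f['cx']],[0,f['fy'],f['cy']],[0,0,1.]]); f['d']=np.array(f['dist_coeffs'],float)
    f['T']=np.array(f['camera_from_world']); return f
def ray(f,uv):
    p=cv2.undistortPoints(np.array([[uv]],float),f['K'],f['d'])[0,0]
    R=f['T'][:3,:3]; t=f['T'][:3,3]
    d=R.T@np.array([p[0],-p[1],-1.]); return -R.T@t, d/np.linalg.norm(d)
def onz(f,uv,z):
    o,d=ray(f,uv); return o+d*(z-o[2])/d[2]
def proj(f,P):
    P=np.atleast_2d(P); c=P@f['T'][:3,:3].T+f['T'][:3,3]
    c=c*[1,-1,-1]
    return cv2.projectPoints(c,np.zeros(3),np.zeros(3),f['K'],f['d'])[0][:,0]
def tri(fs,uvs):
    A=np.zeros((3,3));b=np.zeros(3)
    for f,uv in zip(fs,uvs):
        o,d=ray(f,uv);M=np.eye(3)-np.outer(d,d);A+=M;b+=M@o
    return np.linalg.solve(A,b)
E
python3 - <<'E'
from h import *
a=grab('top','top1.png');b=grab('side','side1.png')
o=get_obs()
print(o['clock'],o['ee_pos'],o['tcp_rot'],o['opening'])
for f in(a,b):print(f['fx'],np.linalg.inv(f['T'])[:3].round(3))
E
```

```text
0.1 [ 0.2565812  -0.51405062  0.24447233] [-7.88900354e-04  9.73351082e-01  2.29318662e-01 -2.84525605e-05] 0.08561263610723822
428.4565537235373 [[-0.01   0.984 -0.178  0.318]
 [-1.    -0.008  0.012 -0.002]
 [ 0.01   0.178  0.984  1.606]]
389.3059983720101 [[-0.947  0.242 -0.21   0.35 ]
 [-0.32  -0.688  0.652  0.777]
 [ 0.013  0.685  0.729  0.964]]
```

View pics/top1.png

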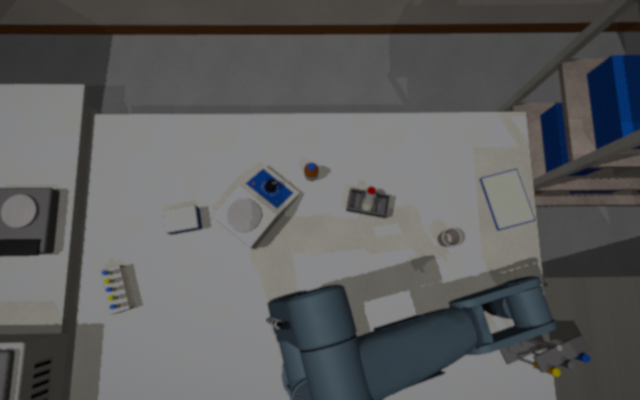

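View pics/side1.png

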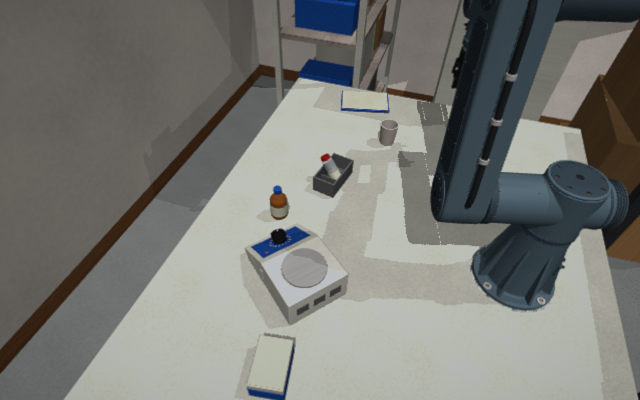

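The top view shows the plate at (244,215), dial (271,186), tray (369,202) with red cap at (371,190), amber bottle (311,171) and cup (451,237). In the side view the plate is at (304,268), dial (279,236), and the cap at (325,157), with the tray at (333,175). Next I measure by masks and view enlarged crops.

Run:
```python
from h import *
a=grab('top');b=grab('side')
def red(f):
    p=f['pixels'].astype(int);m=(p[...,0]>110)&(p[...,1]<60)&(p[...,2]<60)
    n,l,s,c=cv2.connectedComponentsWithStats(m.astype(np.uint8));return [(s[i,4],c[i].round(1)) for i in range(1,n) if s[i,4]>8]
print(red(a),red(b))
def crop(f,x,y,w,h,k):
    return cv2.resize(cv2.cvtColor(f['pixels'][y:y+h,x:x+w],cv2.COLOR_RGB2BGR),None,fx=k,fy=k,interpolation=cv2.INTER_CUBIC)
A=crop(a,205,155,200,100,4)
B=np.hstack([crop(b,240,215,115,110,3.48),crop(b,295,140,70,64,5.98)[:383]]) if 0 else crop(b,240,140,130,190,3)
C=np.zeros((400+0,800,3),np.uint8);cv2.imwrite('pics/A.png',A);cv2.imwrite('pics/B.png',B)
```

```text
[] [(np.int32(38), array([325.2, 156.9]))]
```

View pics/A.png

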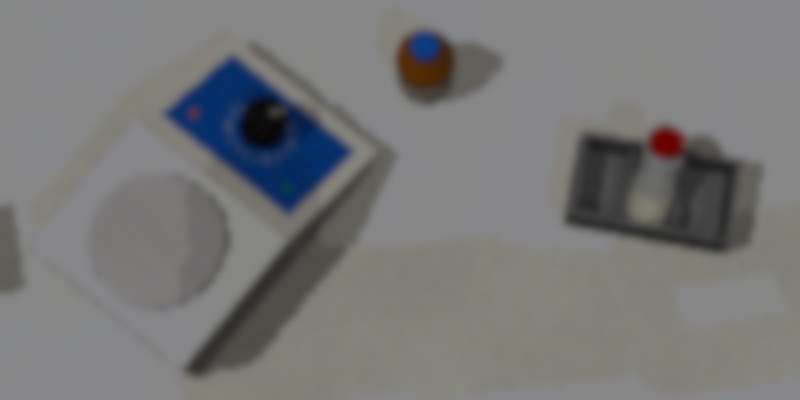

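View pics/B.png

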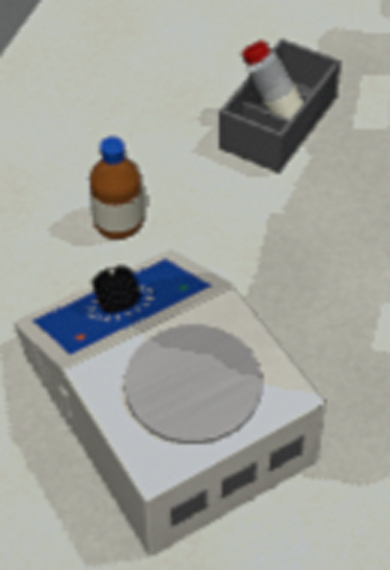

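Crop A shows plate centre ≈(245,215), dial ≈(271,185), the tray rim corners, and the cap ≈(371.5,190.5) leaning away from the robot. Crop B shows the same in the side view: plate (304.3,267.7), dial (278.3,232.7).

Run:
```python
from h import *
a=grab('top');b=grab('side')
A=lambda x,y:(205+x/4-.4,155+y/4-.4)
B=lambda x,y:(240+x/3-.3,140+y/3-.3)
P=tri([a,b],[A(160,241),B(193,383)]);print('plate',P,onz(a,A(160,241),.112),onz(b,B(193,383),.112))
print('dialtop',tri([a,b],[A(265,118),B(113,276)]))
print('cap',tri([a,b],[A(666,142),(325.2,156.9)]))
c=np.array([onz(a,A(*q),.06)for q in[(587,134),(567,220),(725,246),(745,163)]]);print(c.round(3),c.mean(0))
d=c[3]+c[2]-c[0]-c[1];print('tray long dir',np.degrees(np.arctan2(d[1],d[0])))
c2=np.array([onz(b,B(*q),.06)for q in[(220,114),(281,42),(339,63),(277,136)]]);print(c2.round(3),c2.mean(0))
# panel blue edges: top (far) & slope corners
print('blue',[onz(a,A(*q),z).round(3) for q,z in[((165,110),.09),((290,213),.09),((352,152),.05),((232,57),.05)]])
print('amber',onz(a,A(425,48),.12),'tip',onz(a,(182,217),.067))
```

```text
plate [0.55176693 0.23802045 0.10403982] [0.55076501 0.23677759 0.112     ] [0.54966283 0.2430071  0.112     ]
dialtop [0.66434982 0.14689652 0.09946852]
cap [ 0.63815974 -0.21404021  0.09704545]
[[ 0.655 -0.146  0.06 ]
 [ 0.575 -0.126  0.06 ]
 [ 0.55  -0.27   0.06 ]
 [ 0.627 -0.291  0.06 ]] [ 0.60177233 -0.20842223  0.06      ]
tray long dir -100.55915458883696
[[ 0.655 -0.139  0.06 ]
 [ 0.627 -0.283  0.06 ]
 [ 0.551 -0.269  0.06 ]
 [ 0.584 -0.126  0.06 ]] [ 0.60413676 -0.20430252  0.06      ]
blue [array([0.674, 0.238, 0.09 ]), array([0.579, 0.125, 0.09 ]), array([0.642, 0.071, 0.05 ]), array([0.734, 0.183, 0.05 ])]
amber [0.72215806 0.00236893 0.12      ] tip [0.5519518  0.46913807 0.067     ]
```

Emit:
{"api": "arm_command", "payload": {"delta_pos": [[0.0386, -0.009, 0], [0.0386, -0.009, 0], [0.0386, -0.009, 0], [0.0386, -0.009, 0], [0.0386, -0.009, 0], [0.0386, -0.009, 0], [0.0386, -0.009, 0], [0.0386, -0.009, 0], [0.0386, -0.009, 0], [0.0386, -0.009, 0], [0.0386, -0.009, 0], [0.0386, -0.009, 0], [0, 0, 0], [0, 0, 0], [0, 0, 0], [0, 0, 0], [0, 0, 0]], "twist": [0, 0, 0, 0, 0, 0, 0, 0, 0, 0, 0, 0, 0.1615, 0.1615, 0.1615, 0.1615, 0], "jaw": [100, 100, 100, 100, 100, 100, 100, 100, 100, 100, 100, 100, 100, 100, 100, 100, 100], "squeeze": 30}}

```text
clock: 2.42
ee_pos: [0.6229, -0.211, 0.2451]
tcp_rot: [-0.0, 0.996, -0.091, -0.0]
contact_force: [0.1, -0.8, 0.2]
opening: 0.0856
grip_force: 0.0
```

```bash
cat >> h.py <<'E'
def phi():
    w,x,y,z=get_obs()['tcp_rot']; return np.arctan2(2*(x*y+w*z),1-2*(y*y+z*z))
def to(P):
    o=get_obs();p=phi();d=np.array(P)-o['ee_pos'];c,s=np.cos(p),np.sin(p)
    return np.array([c*d[0]+s*d[1],s*d[0]-c*d[1],-d[2]]).round(4)
E
python3 - <<'E'
from h import *
w=grab('wrist','w1.png');o=get_obs()
print(o['clock'],o['ee_pos'],np.degrees(phi()),o['joint_pos'],o['opening'])
p=w['pixels'].astype(int);m=(p[...,0]>100)&(p[...,1]<60)&(p[...,2]<60)
n,l,s,c=cv2.connectedComponentsWithStats(m.astype(np.uint8));print([(s[i],c[i].round(1),onz(w,c[i],.1).round(4)) for i in range(1,n) if s[i,4]>50])
E
```

```text
2.475 [ 0.62293846 -0.21103473  0.24512153] -10.302541969648452 [-5.06707950e-01  3.62019935e-01  1.38256278e+00 -1.53117484e-05
  1.39727550e+00  1.24390431e+00] 0.08551236858123717
[(array([ 297,  144,   38,   39, 1113], dtype=int32), array([315.5, 162.5]), array([ 0.641 , -0.2132,  0.1   ]))]
```

View pics/w1.png

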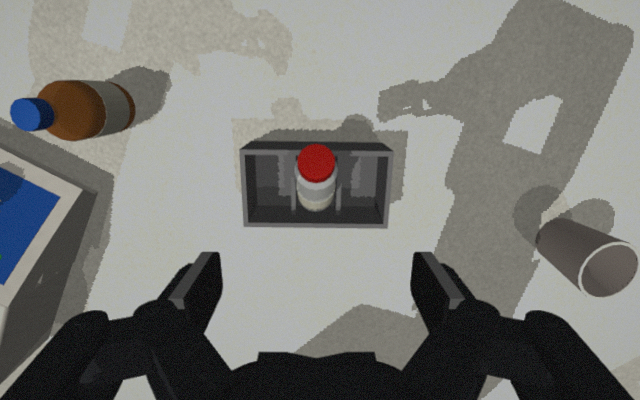

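The wrist view shows the bottle centred in the lane with its cap at (315,162), and the tray sides parallel to the image axes, so the jaw line is right. Descend and grip lightly.

Emit:
{"api": "arm_command", "payload": {"delta_pos": [[0.003, 0, 0.035], [0, 0, 0.035], [0, 0, 0.035], [0, 0, 0.035], [0, 0, 0.02], [0, 0, 0.018], [0, 0, 0], [0, 0, 0], [0, 0, 0], [0, 0, 0], [0, 0, 0], [0, 0, 0]], "twist": [0, 0, 0, 0, 0, 0, 0, 0, 0, 0, 0, 0], "jaw": [100, 100, 100, 100, 100, 100, 100, 30, 30, 30, 30, 30], "squeeze": 20}}

```text
clock: 3.98
ee_pos: [0.6267, -0.212, 0.0684]
tcp_rot: [0.0, 0.996, -0.091, 0.001]
contact_force: [0.8, -0.2, 6.4]
opening: 0.0395
grip_force: 21.0
```

Emit:
{"api": "arm_command", "payload": {"delta_pos": [[-0.004, 0, -0.002], [-0.004, 0, -0.001], [-0.004, 0, -0.001], [-0.004, 0, 0], [-0.004, 0, 0], [-0.004, 0, 0], [-0.004, 0, 0.001], [-0.003, 0, 0.001], [-0.003, 0, 0.001], [0, 0, 0]], "twist": [0, 0, 0, 0, 0, 0, 0, 0, 0, 0], "jaw": [30, 30, 30, 30, 30, 30, 30, 30, 30, 30]}}

```text
clock: 5.22
ee_pos: [0.5931, -0.206, 0.0698]
tcp_rot: [0.001, 0.996, -0.091, 0.001]
contact_force: [2.3, -0.8, 9.0]
opening: 0.0397
grip_force: 21.1
```

Run:
```python
from h import *
w=grab('wrist');b=grab('side')
def crop(f,x,y,ww,h,k):return cv2.resize(cv2.cvtColor(f['pixels'][y:y+h,x:x+ww],cv2.COLOR_RGB2BGR),None,fx=k,fy=k,interpolation=cv2.INTER_CUBIC)
cv2.imwrite('pics/c2.png',np.hstack([crop(w,140,100,360,300,1.2),crop(b,275,110,90,90,4)]))
```

```text
(no output)
```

View pics/c2.png

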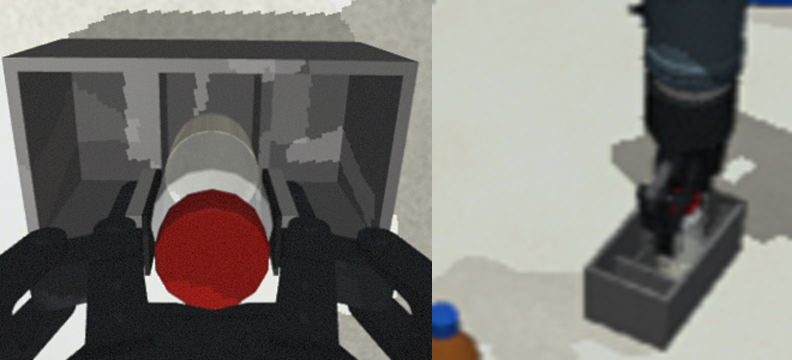

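The bottle now appears near upright in the lane, between the pads. I release it so the foot settles flat, then check the cap position.

Emit:
{"api": "arm_command", "payload": {"delta_pos": [[0, 0, 0], [0, 0, 0], [0, 0, 0], [0, 0, 0], [0, 0, 0]], "twist": [0, 0, 0, 0, 0], "jaw": [65, 65, 65, 65, 65]}}

```text
clock: 5.95
ee_pos: [0.5924, -0.2054, 0.0681]
tcp_rot: [-0.0, 0.996, -0.091, -0.0]
contact_force: [-0.1, -0.7, 0.3]
opening: 0.0553
grip_force: 0.0
```

```bash
cat >> h.py <<'E'
def bottle_wrist(save=None):
    w=grab('wrist',save)
    p=w['pixels'].astype(int);m=((p[...,0]>90)&(p[...,1]<60)&(p[...,2]<60)).astype(np.uint8)
    cs=max(cv2.findContours(m,0,2)[0],key=cv2.contourArea)
    return w,cs[:,0].min(0),cs[:,0].max(0)
E
python3 - <<'E'
from h import *
w,a,b=bottle_wrist('w3.png');print(a,b,get_obs()['ee_pos'],get_obs()['opening'])
# cap top-face rim predicted for upright bottle with top at .107 at tcp xy, cap side bottom .087
o=get_obs()['ee_pos'];t=np.linspace(0,2*np.pi,60)
for dz in(.107,.087):
    q=proj(w,np.c_[o[0]+.0165*np.cos(t),o[1]+.0165*np.sin(t),0*t+dz]);print(dz,q.min(0),q.max(0))
t_=proj(w,np.c_[o[0]+.02*np.cos(t),o[1]+.02*np.sin(t),0*t+.005]);print('foot',t_.min(0),t_.max(0))
E
```

```text
[271 275] [364 357] [ 0.59240965 -0.20537486  0.06815432] 0.05563591390728824
0.107 [267.8373388  286.86410091] [366.8194275  367.94542615]
0.087 [275.00082369 256.64796696] [359.43428236 328.98983222]
foot [285.18262548 187.02501841] [348.79546672 246.39220272]
```

View pics/w3.png

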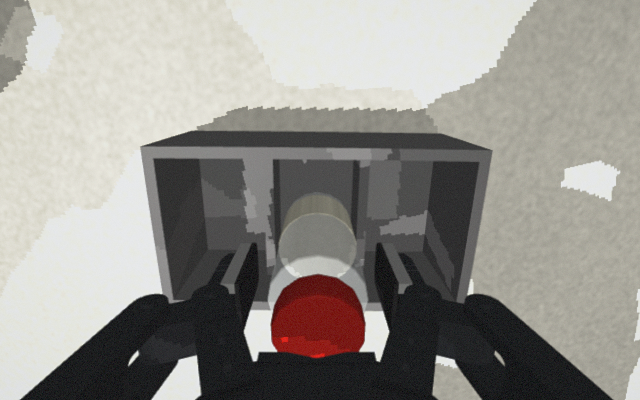

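The bottle stands upright in the lane, its cap at about (318,315), about 5 mm towards the robot from the TCP. Re-centre, grip and lift.

Emit:
{"api": "arm_command", "payload": {"delta_pos": [[-0.005, 0, 0], [0, 0, 0], [0, 0, 0], [0, 0, 0], [0, 0, 0], [0, 0, 0], [0, 0, -0.01], [0, 0, -0.03], [0, 0, -0.04], [0, 0, -0.04], [0, 0, -0.03], [0, 0, -0.02], [0, 0, 0]], "twist": [0, 0, 0, 0, 0, 0, 0, 0, 0, 0, 0, 0, 0], "jaw": [65, 65, 30, 30, 30, 30, 30, 30, 30, 30, 30, 30, 30], "squeeze": 40}}

```text
clock: 7.62
ee_pos: [0.5882, -0.2048, 0.2398]
tcp_rot: [0.001, 0.996, -0.091, 0.001]
contact_force: [-0.3, -0.6, -1.6]
opening: 0.039
grip_force: 41.6
```

Run:
```python
from h import *
w,a,b=bottle_wrist();o=get_obs();print(a,b,o['ee_pos'],o['opening'],np.degrees(phi()))
e=o['ee_pos'];t=np.linspace(0,2*np.pi,60)
for r,dz in((.0165,.039),(.0165,.019),(.02,-.063)):
    q=proj(w,np.c_[e[0]+r*np.cos(t),e[1]+r*np.sin(t),0*t+dz+e[2]]);print(dz,q.min(0),q.max(0))
# plate centre refinement
P=[]
for n,(x0,y0,x1,y1) in(('top',(205,190,285,245)),('side',(270,240,340,295))):
    f=grab(n);g=cv2.cvtColor(f['pixels'],cv2.COLOR_RGB2GRAY)[y0:y1,x0:x1];cv2.imwrite('pics/%s_p.png'%n,g)
print(to([.551,.239,.245]))
```

```text
[269 280] [363 357] [ 0.58743141 -0.20442597  0.23806383] 0.03895397115681479 -10.492527632769615
0.039 [268.05582185 285.81863769] [365.41350919 365.92929941]
0.019 [275.04534147 256.35175111] [358.27862708 327.87074322]
-0.063 [285.00279498 187.86350892] [348.02764753 246.71566573]
[-0.1158 -0.4291 -0.0086]
```

Run:
```python
from h import *
w=grab('wrist');b=grab('side');e=get_obs()['ee_pos']
u,v=proj(b,e)[0].astype(int);print(u,v)
def crop(f,x,y,ww,h,k):return cv2.resize(cv2.cvtColor(f['pixels'][y:y+h,x:x+ww],cv2.COLOR_RGB2BGR),None,fx=k,fy=k,interpolation=cv2.INTER_CUBIC)
cv2.imwrite('pics/c4.png',np.hstack([crop(w,220,150,200,250,1.6),crop(b,u-50,v-40,100,100,4)]))
d=[proj(b,e+[0,0,z])[0].round(1) for z in(-.063,.039)];print(d)
```

```text
340 128
[array([339.7, 144. ]), array([341.7, 117.5])]
```

View pics/c4.png

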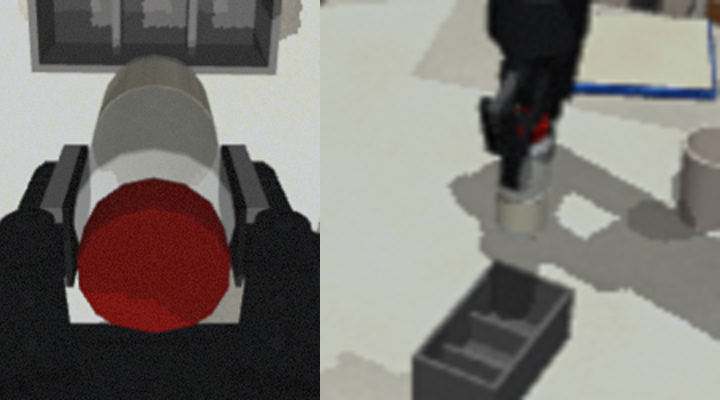

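The bottle hangs nearly upright in the grip (about 3° off), with its foot at about (318,184) in the wrist view. Carry it over the plate.

Emit:
{"api": "arm_command", "payload": {"delta_pos": [[-0.005, -0.02, 0], [-0.0105, -0.039, 0], [-0.0105, -0.039, 0], [-0.0105, -0.039, 0], [-0.0105, -0.039, 0], [-0.0105, -0.039, 0], [-0.0105, -0.039, 0], [-0.0105, -0.039, 0], [-0.0105, -0.039, 0], [-0.0105, -0.039, 0], [-0.0105, -0.039, 0], [-0.005, -0.02, 0], [0, 0, 0]], "twist": [0, 0, 0, 0, 0, 0, 0, 0, 0, 0, 0, 0, 0], "jaw": [30, 30, 30, 30, 30, 30, 30, 30, 30, 30, 30, 30, 30]}}

```text
clock: 9.5
ee_pos: [0.552, 0.2407, 0.2379]
tcp_rot: [0.0, 0.996, -0.09, -0.0]
contact_force: [0.0, -1.4, -0.1]
opening: 0.039
grip_force: 41.5
```

Run:
```python
from h import *
w=grab('wrist','w5.png');o=get_obs();print(o['clock'],o['ee_pos'],to([.551,.239,.180]),o['contact_force'])
t=np.linspace(0,2*np.pi,12,endpoint=False)
q=proj(w,np.c_[.551+.06*np.cos(t),.239+.06*np.sin(t),0*t+.112]);print(q.round(0).tolist())
i=cv2.cvtColor(w['pixels'],cv2.COLOR_RGB2BGR)
cv2.polylines(i,[q.round().astype(int)],True,(0,255,0),1);cv2.imwrite('pics/w5o.png',i)
```

```text
9.55 [0.55236802 0.2395083  0.2379121 ] [-0.0013  0.0007  0.0579] [-0.46890583 -0.23847249 -0.72198198]
[[305.0, 116.0], [269.0, 133.0], [248.0, 166.0], [247.0, 203.0], [265.0, 234.0], [296.0, 253.0], [331.0, 255.0], [364.0, 241.0], [387.0, 213.0], [392.0, 177.0], [378.0, 142.0], [346.0, 119.0]]
```

View pics/w5o.png

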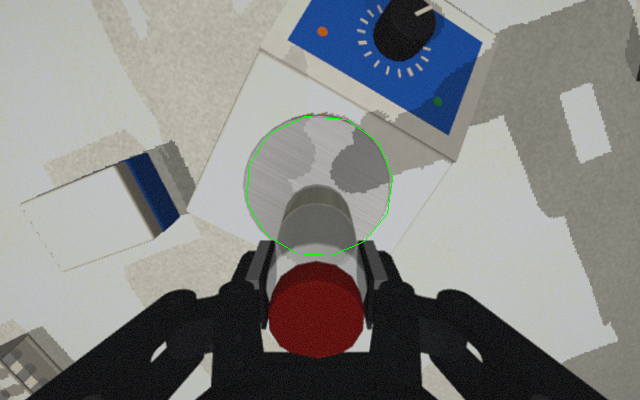

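The predicted plate circle (green) fits the plate edge within about a pixel, so its centre is (0.551, 0.239). Lower slowly.

Emit:
{"api": "arm_command", "payload": {"delta_pos": [[-0.001, 0.001, 0.02], [0, 0, 0.02], [0, 0, 0.012], [0, 0, 0.005], [0, 0, 0.002], [0, 0, 0.002], [0, 0, 0]], "twist": [0, 0, 0, 0, 0, 0, 0], "jaw": [30, 30, 30, 30, 30, 30, 30], "squeeze": 25}}

```text
clock: 10.42
ee_pos: [0.5519, 0.2385, 0.1776]
tcp_rot: [-0.0, 0.996, -0.091, 0.0]
contact_force: [0.3, 0.2, -1.4]
opening: 0.0394
grip_force: 41.5
```

Emit:
{"api": "arm_command", "payload": {"delta_pos": [[0, 0, 0.001], [0, 0, 0.001], [0, 0, 0.001], [0, 0, 0]], "twist": [0, 0, 0, 0], "jaw": [30, 30, 30, 30], "squeeze": 20}}

```text
clock: 10.92
ee_pos: [0.5521, 0.2385, 0.1756]
tcp_rot: [-0.0, 0.996, -0.091, 0.001]
contact_force: [-2.3, -1.4, 4.8]
opening: 0.0389
grip_force: 42.2
```

Contact is felt. Open gently, then look.

Emit:
{"api": "arm_command", "payload": {"delta_pos": [[0, 0, 0.0005], [0, 0, 0], [0, 0, 0], [0, 0, 0], [0, 0, 0], [0, 0, 0], [0, 0, 0]], "twist": [0, 0, 0, 0, 0, 0, 0], "jaw": [47, 50, 55, 60, 70, 85, 100]}}

```text
clock: 11.8
ee_pos: [0.5517, 0.2384, 0.1738]
tcp_rot: [0.0, 0.996, -0.091, -0.0]
contact_force: [-0.6, -0.4, -0.3]
opening: 0.0855
grip_force: 0.0
```

Emit:
{"api": "arm_command", "payload": {"delta_pos": [[0, 0, 0], [0, 0, -0.02], [0, 0, -0.04], [0, 0, -0.04], [0, 0, -0.03], [0, 0, 0]], "twist": [0, 0, 0, 0, 0, 0], "jaw": [100, 100, 100, 100, 100, 100]}}

```text
clock: 12.55
ee_pos: [0.5533, 0.2389, 0.3087]
tcp_rot: [-0.001, 0.996, -0.091, 0.004]
contact_force: [0.3, -0.6, 0.3]
opening: 0.0853
grip_force: 0.0
```

```bash
cat >> h.py <<'E'
def redc(f):
    p=f['pixels'].astype(int);m=((p[...,0]>60)&(p[...,1]<.4*p[...,0])&(p[...,2]<.4*p[...,0])).astype(np.uint8)
    n,l,s,c=cv2.connectedComponentsWithStats(m);i=1+np.argmax(s[1:,4]);return s[i],c[i].round(1)
E
python3 - <<'E'
from h import *
o=get_obs();print(o['clock'],o['ee_pos'],o['opening'])
for n in('side','wrist'):
    f=grab(n,'r_%s.png'%n);s,c=redc(f);print(n,s,c,onz(f,c,.204).round(4),proj(f,[.551,.239,.204]).round(1))
# dial target
h=np.array([.78,-.63]);h/=np.linalg.norm(h)
for dist in(.145,.147): print(np.array([.551,.239])+h*dist)
E
```

```text
12.55 [0.55333911 0.23887197 0.30870446] 0.08526843585417518
side [297 237  12  12 122] [302.7 242.5] [0.5556 0.2339 0.204 ] [[303.8 244.6]]
wrist [ 296  176   43   45 1505] [317.  198.2] [0.553  0.2386 0.204 ] [[317.  200.8]]
[0.66380147 0.14789112]
[0.66535735 0.14663445]
```

The bottle stands upright at the plate's centre. I work out the stirrer angle from the earlier wrist image (housing ridge from (262,50) to (455,161)) and the dial approach.

Run:
```python
from h import *
w=grab('wrist')
# ridge line: recompute camera pose of w5 by shifting: w5 TCP (.5524,.2395,.2379) same phi
e=get_obs()['ee_pos'];f=dict(w);T=w['T'].copy();R=T[:3,:3]
C=-R.T@T[:3,3]+np.array([.5524,.2395,.2379])-e;T[:3,3]=-R@C;f['T']=T
print('check',proj(f,[.611,.239,.112]))
a=onz(f,(262,50),.104);b=onz(f,(455,161),.104);print(a,b)
d=(b-a)[:2];d/=np.linalg.norm(d);n=np.array([-d[1],d[0]]);n*=np.sign(n@[.78,-.63]);print('h',n,np.degrees(np.arctan2(n[1],n[0])))
p=np.array([.551,.239]);print('plate to ridge',(a[:2]-p)@n, 'mid',(a[:2]+b[:2])/2)
k=(a[:2]-p)@n
for s in(60,72.5,76): print(s,p+n*(k+s/1000))
print('phi',np.degrees(phi()),to([*(p+n*(k+.0725)),.25]))
```

```text
check [[303.86582117 117.27606682]]
[0.66499768 0.26071802 0.104     ] [0.55352379 0.12356918 0.104     ]
h [ 0.77600196 -0.6307305 ] -39.10403803037753
plate to ridge 0.07476420505705166 mid [0.60926074 0.1921436 ]
60 [0.65557729 0.15400011]
72.5 [0.66527731 0.14611597]
76 [0.66799332 0.14390842]
phi -10.49905543231532 [0.129  0.0699 0.0532]
```

Emit:
{"api": "arm_command", "payload": {"delta_pos": [[0.0215, 0.0113, 0], [0.0215, 0.0113, 0], [0.0215, 0.0113, 0], [0.0215, 0.0113, 0], [0.0215, 0.0113, 0], [0.0215, 0.0113, 0], [0, 0, 0.02], [0, 0, 0.02], [0, 0, 0.013], [0, 0, 0]], "twist": [0, 0, 0, 0, 0, 0, 0.1667, 0.1667, 0.1666, 0], "jaw": [100, 100, 100, 100, 100, 100, 100, 100, 100, 100]}}

```text
clock: 13.95
ee_pos: [0.6662, 0.147, 0.2487]
tcp_rot: [0.001, 0.942, -0.335, -0.002]
contact_force: [0.0, 0.5, 0.3]
opening: 0.0853
grip_force: 0.0
```

```bash
cat >> h.py <<'E'
H=np.array([.776,-.6307]);PL=np.array([.551,.239]);K0=.0748
AX=np.array([H[0]*.5,H[1]*.5,np.cos(np.pi/6)])       # dial axis
BASE=np.array([*(PL+H*(K0+.06)),.070])
E1=np.array([-H[1],H[0],0]);  E2=np.cross(AX,E1)    # in-panel axes
def warp(f,c,half=.04,n=320):
    # rectified view of plane through c, normal AX; up = +E2 , right = E1 seen from outside
    g=(np.arange(n)+.5)/n*2*half-half; X,Y=np.meshgrid(g,-g)
    P=c+X[...,None]*E1+Y[...,None]*E2
    q=proj(f,P.reshape(-1,3)).astype(np.float32).reshape(n,n,2)
    return cv2.remap(cv2.cvtColor(f['pixels'],cv2.COLOR_RGB2BGR),q[...,0],q[...,1],cv2.INTER_CUBIC)
E
python3 - <<'E'
from h import *
o=get_obs();print(o['clock'],o['ee_pos'],np.degrees(phi()),o['joint_pos'].round(2) if hasattr(o['joint_pos'],'round') else o['joint_pos'])
w=grab('wrist','w6.png')
for nm,z in(('panel',0),('top',.032)): print(nm,proj(w,BASE+AX*z))
i=cv2.resize(cv2.cvtColor(w['pixels'],cv2.COLOR_RGB2BGR),(480,300))
a,b=warp(w,BASE),warp(w,BASE+AX*.032)
for im in(a,):cv2.circle(im,(160,160),int(.030/.08*320),(0,255,0),1)
cv2.circle(b,(160,160),80,(0,255,0),1)
c=np.zeros((560,800,3),np.uint8);c[:300,:480]=i;c[:320,480:]=a;c[240:560,480:]=b;c[:320,480:]=a
c[320:560,480:720]=cv2.resize(b,(240,240))
cv2.imwrite('pics/c6.png',c)
E
```

```text
13.95 [0.66618472 0.14695258 0.24866297] -39.133518537044374 [ 0.04  0.42  1.3  -0.    1.43  2.3 ]
panel [[317.36907551 185.76455844]]
top [[317.5144104  176.99605311]]
```

View pics/c6.png

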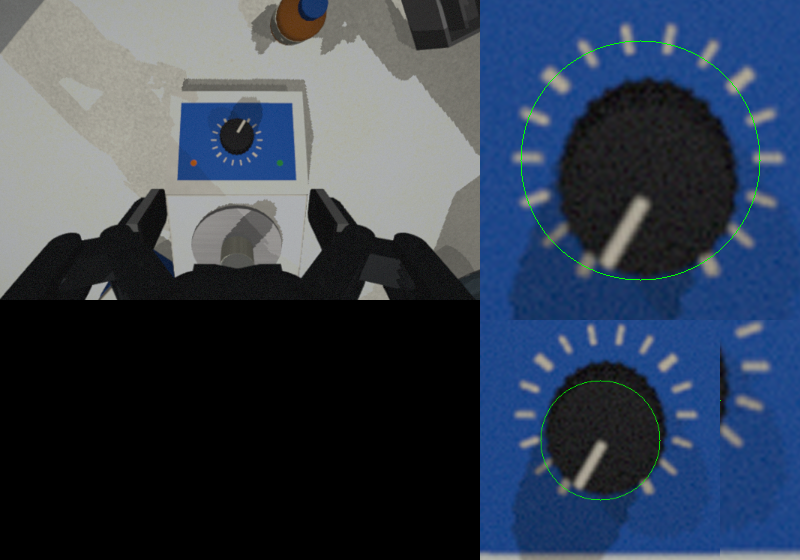

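Composite: the 16 ticks are centred about 2 mm right of my prediction. The pointer runs from (602,443) to (580,487) in the top-face patch, which is about -152° from "up". So the dial is on its 1st stop (-150°) and must end at -70°. I approach with the tool pre-twisted back 23°, tips clear of the panel, and grip.

Emit:
{"api": "arm_command", "payload": {"delta_pos": [[-0.0015, -0.0007, 0], [0, 0, 0.01], [0, 0, 0.02], [0, 0, 0.04], [0, 0, 0.04], [0, 0, 0.025], [0, 0, 0.013], [0, 0, 0.006], [0, 0, 0]], "twist": [-0.134, -0.134, -0.133, 0, 0, 0, 0, 0, 0], "jaw": [65, 65, 65, 65, 65, 65, 65, 65, 65], "squeeze": 35}}

```text
clock: 15.12
ee_pos: [0.6661, 0.1497, 0.0976]
tcp_rot: [-0.0, 0.99, -0.14, 0.001]
contact_force: [-0.0, 0.9, 0.7]
opening: 0.0556
grip_force: 0.0
```

Emit:
{"api": "arm_command", "payload": {"delta_pos": [[0, 0, 0], [0, 0, 0], [0, 0, 0], [0, 0, 0]], "twist": [0, 0, 0, 0], "jaw": [35, 35, 35, 35]}}

```text
clock: 15.62
ee_pos: [0.6661, 0.148, 0.0989]
tcp_rot: [0.001, 0.99, -0.141, 0.001]
contact_force: [-3.2, -5.9, 5.2]
opening: 0.0395
grip_force: 33.9
```

Emit:
{"api": "arm_command", "payload": {"delta_pos": [[0, 0, 0], [0, 0, 0], [0, 0, 0], [0, 0, 0], [0, 0, 0], [0, 0, 0], [0, 0, 0], [0, 0, 0], [0, 0, 0]], "twist": [0.1, 0.1, 0.1, 0.1, 0.1, 0.1, 0.1, 0.1, 0], "jaw": [35, 35, 35, 35, 35, 35, 35, 35, 35]}}

```text
clock: 16.75
ee_pos: [0.6666, 0.1462, 0.1004]
tcp_rot: [0.002, 0.857, -0.515, 0.002]
contact_force: [-5.3, -12.0, 12.8]
opening: 0.0383
grip_force: 48.5
```

```bash
cat >> h.py <<'E'
def mark():
    f=grab('wrist');c=BASE+.002*E1+.0005*E2+AX*.032
    w=warp(f,c).astype(int);m=(w.min(2)>90);y,x=np.nonzero(m)
    X=(x-159.5)*.25;Y=(159.5-y)*.25;k=np.hypot(X,Y)<17.5;X,Y=X[k],Y[k]
    if k.sum()<40:return k.sum(),None
    u,s,v=np.linalg.svd(np.c_[X-X.mean(),Y-Y.mean()],full_matrices=False);d=v[0]*np.sign(v[0]@[X.mean(),Y.mean()])
    return k.sum(),np.degrees(np.arctan2(d[0],d[1])).round(1),s.round(0),(X.mean().round(1),Y.mean().round(1))
E
python3 -c "
from h import *
o=get_obs();print(o['clock'],o['ee_pos'],np.degrees(phi()),o['contact_force'],mark())"
```

```text
16.75 [0.66655123 0.14623926 0.100398  ] -62.00494517008101 [ -5.346958   -11.97179151  12.83419854] (np.int64(869), np.float64(-118.6), array([132.,  30.]), (np.float64(-8.6), np.float64(-4.5)))
```

Measured pointer is about -118°, near a hump, so I turn a little further before letting go.

Emit:
{"api": "arm_command", "payload": {"delta_pos": [[0, 0, 0], [0, 0, 0], [0, 0, 0]], "twist": [0.08, 0.08, 0], "jaw": [35, 35, 35]}}

```text
clock: 17.18
ee_pos: [0.6668, 0.1455, 0.1018]
tcp_rot: [0.002, 0.813, -0.582, 0.003]
contact_force: [-7.7, -15.7, 20.7]
opening: 0.0383
grip_force: 48.3
```

```bash
python3 -c "
from h import *
o=get_obs();print(o['clock'],o['ee_pos'],np.degrees(phi()),o['contact_force'],mark())"
```

```text
17.175 [0.66681448 0.14553727 0.10181988] -71.1914051801403 [ -7.74918141 -15.68693434  20.7314534 ] (np.int64(880), np.float64(-110.3), array([134.,  30.]), (np.float64(-9.2), np.float64(-3.2)))
```

Emit:
{"api": "arm_command", "payload": {"delta_pos": [[0, 0, 0], [0, 0, 0], [0, 0, 0], [0, 0, -0.03], [0, 0, -0.03], [0, 0, 0]], "twist": [0, 0, 0, 0, 0, 0], "jaw": [65, 65, 65, 65, 65, 65]}}

```text
clock: 17.98
ee_pos: [0.6674, 0.1503, 0.1599]
tcp_rot: [-0.002, 0.813, -0.582, 0.002]
contact_force: [0.0, 0.6, 0.4]
opening: 0.0558
grip_force: 0.0
```

```bash
python3 -c "
from h import *
o=get_obs();print(o['clock'],o['ee_pos'],np.degrees(phi()),o['contact_force'],mark())"
```

```text
17.975 [0.66739244 0.15027901 0.15985346] -71.14178356148274 [0.01618071 0.57166226 0.43621527] (np.int64(924), np.float64(-109.9), array([137.,  32.]), (np.float64(-9.2), np.float64(-3.1)))
```

Two clicks done (-110°). Wind back up and do the second stroke.

Emit:
{"api": "arm_command", "payload": {"delta_pos": [[0.003, 0.001, 0], [0, 0, 0], [0, 0, 0], [0, 0, 0], [0, 0, 0], [0, 0, 0], [0, 0, 0.03], [0, 0, 0.02], [0, 0, 0.01], [0, 0, 0], [0, 0, 0], [0, 0, 0], [0, 0, 0], [0, 0, 0]], "twist": [-0.16, -0.16, -0.16, -0.16, -0.16, -0.16, 0, 0, 0, 0, 0, 0, 0, 0], "jaw": [65, 65, 65, 65, 65, 65, 65, 65, 65, 65, 35, 35, 35, 35], "squeeze": 35}}

```text
clock: 19.77
ee_pos: [0.6662, 0.1477, 0.098]
tcp_rot: [-0.001, 0.99, -0.14, 0.001]
contact_force: [1.2, 5.1, -0.1]
opening: 0.0394
grip_force: 34.8
```

```bash
python3 -c "
from h import *
o=get_obs();print(o['clock'],o['ee_pos'],np.degrees(phi()),o['contact_force'],mark())"
```

```text
19.775 [0.66624542 0.14770173 0.09800879] -16.151698984617656 [ 1.22661646  5.07799871 -0.08706895] (np.int64(742), np.float64(-110.2), array([123.,  24.]), (np.float64(-9.2), np.float64(-3.1)))
```

Emit:
{"api": "arm_command", "payload": {"delta_pos": [[0, 0, 0], [0, 0, 0], [0, 0, 0], [0, 0, 0], [0, 0, 0], [0, 0, 0], [0, 0, 0], [0, 0, 0], [0, 0, 0], [0, 0, 0]], "twist": [0.1, 0.1, 0.1, 0.1, 0.1, 0.1, 0.1, 0.1, 0.1, 0], "jaw": [35, 35, 35, 35, 35, 35, 35, 35, 35, 35]}}

```text
clock: 21.08
ee_pos: [0.666, 0.1457, 0.0993]
tcp_rot: [0.001, 0.83, -0.557, 0.001]
contact_force: [-3.0, -0.2, 8.1]
opening: 0.0385
grip_force: 54.0
```

```bash
python3 -c "
from h import *
o=get_obs();print(o['clock'],o['ee_pos'],np.degrees(phi()),o['contact_force'],mark())"
```

```text
21.075 [0.66600913 0.14565101 0.09925736] -67.71137438132725 [-2.9502825  -0.20628414  8.09792076] (np.int64(830), np.float64(-72.6), array([129.,  28.]), (np.float64(-9.3), np.float64(3.0)))
```

-72.6° lies well inside the target stop's range, so I release, rise clear and check everything.

Emit:
{"api": "arm_command", "payload": {"delta_pos": [[0, 0, 0], [0, 0, 0], [0, 0, 0], [0, 0, -0.03], [0, 0, -0.04], [0, 0, -0.04], [0, 0, -0.04], [0, 0, 0], [0, 0, 0]], "twist": [0, 0, 0, 0, 0, 0, 0, 0, 0], "jaw": [65, 65, 65, 65, 65, 65, 65, 65, 65]}}

```text
clock: 22.25
ee_pos: [0.665, 0.1465, 0.246]
tcp_rot: [0.0, 0.83, -0.557, -0.0]
contact_force: [-0.7, 0.2, -1.3]
opening: 0.0554
grip_force: 0.0
```

Run:
```python
from h import *
o=get_obs();print(o['clock'],o['ee_pos'],o['contact_force'],mark())
f=grab('side');s,c=redc(f);print(s,c,proj(f,[.551,.239,.204]).round(1))
```

```text
22.25 [0.66504097 0.14653189 0.24598808] [-0.74808904  0.24753234 -1.26485259] (np.int64(900), np.float64(-69.9), array([134.,  31.]), (np.float64(-9.1), np.float64(3.5)))
[297 237  12  12 119] [302.6 242.5] [[303.8 244.6]]
```

The dial reads -69.9°, four clicks on from the start. The bottle's cap is where it was, and the robot is clear.

```bash
python3 -c "
from plant import workorder
print(workorder.finish_job())"
```

```text
the job is handed in; nothing more can be done
None
```

The bottle stands upright in the middle of the stirrer plate, the dial is four clicks clockwise of where it started, and the job was handed in at about 22 s, with the arm clear and no contact seen with the amber bottle, tip box or cup.

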